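# Snap the driver board onto a lit sign

## Task

The wooden shop sign lies face down and its lighting driver board must go on its back. Lift the board by its heat sink and lay it level on the four nylon snap standoffs, feeling for their points until all four stand in its holes, with its white connector on the side of the white terminal strip. Then press it down evenly, without tipping it by more than about 6 degrees and without ever leaning on it with more than about 25 N, which would mark the painted face below, until every standoff has clicked through and the board is fully home; let go of it, and leave the tools and jars around it where they are.

Things in the scene. Friction and masses are not known exactly. Their poses are not given: they have to be found in the camera images.
- driver_grip (a point): middle of the finned aluminium heat sink on the loose driver board: 28 mm in x, 44 mm in y, 32 mm tall on the board's top face; grasp it across its 28 mm. This point is 16 mm above the board's top face. z up, x along the board's 140 mm, y towards the long edge with the white connector
- mount (a point): pencilled middle of the board's place on the sign's back, at the height of the board's top face when it is fully home (58.5 mm above the bench). x along the standoffs' 104 mm spacing, y towards the white terminal strip (60 x 18 x 14 mm, its middle 88 mm from here), z up. The four standoffs stand square to this, but as a group up to 9 mm off it in x and in y: find them by feel or sight
- hole_a (a point): middle of the board's 11 mm round hole in its corner -x +y (x +-52, y +-34 mm from the board's middle), at the top face; axes as driver_grip
- hole_b (a point): middle of the board's 11 mm round hole in its corner +x +y (x +-52, y +-34 mm from the board's middle), at the top face; axes as driver_grip
- hole_c (a point): middle of the board's 11 mm round hole in its corner +x -y (x +-52, y +-34 mm from the board's middle), at the top face; axes as driver_grip
- hole_d (a point): middle of the board's 11 mm round hole in its corner -x -y (x +-52, y +-34 mm from the board's middle), at the top face; axes as driver_grip
- driver: the driver board, loose on a sheet of cardboard: a dark green circuit board 140 x 100 x 2.5 mm, 0.35 kg, origin at the middle of its underside (18.5 mm below driver_grip, same axes). White connector (36 x 13 x 12 mm) at x 0, y +40; three capacitors 16 mm tall at y -39, x within 22 mm. Elsewhere the top is bare and may be pressed, as around x +50 or -50, y 0
- screwdriver: a screwdriver lying on the far half of the sign's back, 170 mm long, 26 mm thick, along its x (not to be disturbed); origin at the middle of its underside
- tape: a roll of paper tape lying on the far half of the sign's back, 66 mm across, 18 mm tall (not to be disturbed); origin at the middle of its underside
- sander_block: a cork sanding block, 45 x 85 x 25 mm, lying on the cardboard beside the board (not to be disturbed); origin at the middle of its underside
- brush: a flat paint brush, 210 mm long, along its x, lying on the bench (not to be disturbed); origin at the middle of its underside
- cup: a white plastic cup, 76 mm across, 85 mm tall, on the bench (not to be disturbed); origin at the middle of its underside
- varnish: a small glass jar of varnish, 66 mm across, 95 mm tall, on the bench (not to be disturbed); origin at the middle of its underside
- scraper: a scraper, 200 mm long along its x, 16 mm thick, lying on the bench (not to be disturbed); origin at the middle of its underside
- wing_al (a joint): a wing of standoff a, 0 rad sprung out, about 0.2 squeezed in by a hole. A standoff: a round nylon shoulder 18 mm wide, 14 mm tall from the sign's back, on it a 9.4 mm neck and an arrow head, its two sprung wings along x 15 mm across; its point is 14 mm above the shoulder. The four shoulders' middles are 104 x 68 mm apart, as the holes
- wing_br (a joint): a wing of standoff b, as above. A board lowered onto points that miss its holes stops with its top face about 13 mm above home. Over the points, the holes drop on when they are within about 3 mm in x and in y; the board then rests on the wings, its top face about 7 mm above home
- wing_cr (a joint): a wing of standoff c, as above. Pushed down, a corner meets a rising push, up to 6 to 8 N per standoff, over the first 3 mm (let go there, it springs back up); past that little more is needed than to follow it down until it clicks
- wing_dl (a joint): a wing of standoff d, as above. A corner clicks, its wings springing out over the board, when it is down to 1 to 2 mm above home; then it can not come up again. The shoulder below is hard and stops it
- sign (a joint): how far the shop sign is pressed down into its bedding, in m: 0 unloaded, 1 mm for about every 20 N on it; over 1.5 mm marks its painted face. The wooden sign lies face down on two felted battens: 420 x 250 mm, 18 mm thick, its back 42 mm above the bench, reaching 130 mm to -x and 290 mm to +x of mount. Light bars 6 mm tall run along its edges
There are look-alikes about, which are no part of the job. Leave any purple or red look-alike of the driver alone.

How it is judged:
By the outcome, as a careful person would: the job done as asked, in the order asked, and still so for the second after the job is handed in, with the robot touching nothing.
It also fails if it takes over 72 s, if anything falls off the work surface, if the arm or the gripper's body presses on something with over 40 N, if the wrist force passes 120 N, or if a joint passes its speed limit or range.

## Robot

A 6-joint arm with a two-finger parallel gripper is mounted at the origin on the work surface. World frame = base frame: x ahead of the robot, y to its left, z up, the work surface at z = 0. Lengths are in m, angles in rad, forces in N, time in s.
With the tool pointing down it reaches from about 0.35 to 0.775 m from the base axis. Payload 7.3 kg.
Tool frame: the origin (TCP) lies at the very end of the fingers, on their centre line; the grasp point (between the pads) lies 19 mm behind it; z points along the fingers, y is the direction in which the jaws open and shut (so a half turn about z gives the same grasp; the last joint's range is limited). The gripper opens to 92 mm and grips with 3 to 60 N. Pads are 19 mm wide; open, the fingers measure 130 mm over their backs; the gripper's body (75 mm by 190 mm) begins 47 mm behind the grasp point.
Start: joints at [1.157, 0.342, 1.524, -0, 1.275, -0.146], TCP at [0.139, 0.506, 0.227] pointing down, gripper open.
Joint ranges: [-2.53, 2.53], [-0.77, 2.02], [0.04, 2.7], [-1, 4.14], [0.28, 2.66], [-3.11, 3.11]. Speed limits (rad/s): [2.57, 2.57, 3.14, 3.14, 3.14, 3.14].

## Interface

Orientations are given as [roll, pitch, yaw] about the fixed x, y, z axes, in that order (R = Rz(yaw) Ry(pitch) Rx(roll)).
In Python, from cell import monitor, eyes, order gives the robot as it stands. The module is installed in compiled form; this text tells all that it offers.
- The arm moves only by the tool carry_out, never from a script. Its argument "targets" is a list of rows, each a list of 2 entries, a list of its own where there are three numbers: the shift along the tool's x, y, z in m, then the turn about the tool's z in rad. In form: [[[dx, dy, dz], twist], ...]. A call has 1 to 10 rows; each row shifts and turns the pose as measured when the row begins, along the tool's axes as they then stand; what a row does not reach is not made up. A row lasts 1/8 s, in which the tool goes at most 62.5 mm and 10.7 degrees, less where a joint would pass 70% of its speed; a pose out of reach is approached as far as the arm can. A call is refused whole if a number of a shift passes 0.0625 or a number of a turn 0.188, either way. A call with a gripper value outside its range is refused whole. "fingers" is the closure, from 0 (fully open) to 1 (shut), set as the call begins (left out, the last holds). The fingers move at their own pace and stop on an object; "grip_force" is the grip in N (left out, the last holds). Time passes only in rows, so rows that do not move let the fingers close. It gives the time, the measured TCP pose, the force and the opening at its end, in the units of the state.
- monitor.observe(): the state, without advancing time (a new reading comes with each control period).
- eyes.read_camera(name): name is "side" or "top"; returns the picture (384x512x3 uint8, red, green, blue); there is no depth.
- eyes.camera_info(name): a dict with "K" (3x3 intrinsics, pixels), "rvec" (rotation vector, rad) and "tvec" (3), from world to camera coordinates, as OpenCV has them. Camera axes: x right, y down, z forward; pixel columns grow to the right and rows downward; lengths in m; the calibration is good to about 2 mm. A picture is of the moment at which its call begins. camera_info takes no time and is no camera call.
- order.hand_in(): hands the job in, once; it reports no verdict.
The state is a dict: "time": time; "qpos": joint angles; "qvel": joint speeds; "joint_efforts": joint torques, N m; "tool_pos": TCP position; "tool_rot": TCP orientation; "contact_force": force on the tool from outside, world axes, zero at the start; "torque": the same for the moment, N m; "opening": finger opening in m.
Only numpy, scipy, OpenCV 4.12 (cv2) and the standard library are available. Lean on these libraries where they do the work, as an engineer would, in place of code of your own. Each camera call takes 0.05 s, during which the arm holds its last target.

## Working session

There is one attempt and no reset: what is moved stays moved. The work goes in short steps, Python scripts to look and compute and a tool call to move; the robot and the scene stay as the last step left them, time stands still between calls to the robot, and variables do not carry over. Pictures are saved under pics/ and viewed, and the job is handed in when it is done.

Besides the shell and the picture viewer there is one more tool, called after ">>>" as name(argument=value, ...) on one line, values as JSON. carry_out: Moves the arm, as the interface text tells. Its arguments: {"type":"object","properties":{"targets":{"type":"array","items":{"type":"array"}},"fingers":{"type":"number"},"grip_force":{"type":"number"}},"required":["targets"]}

```bash
mkdir -p pics
python3 - <<'E'
from cell import monitor, eyes
import cv2
print(monitor.observe())
for n in("top","side"):
    im=eyes.read_camera(n); cv2.imwrite(f"pics/{n}0.png",cv2.resize(im[:,:,::-1],(800,600),interpolation=cv2.INTER_CUBIC)); cv2.imwrite(f"pics/raw_{n}0.png",im[:,:,::-1])
    i=eyes.camera_info(n);print(n,i)
E
```

```text
{'time': 0.0, 'qpos': array([ 1.15700339e+00,  3.42730324e-01,  1.52500139e+00,  3.02238227e-05,
        1.27540883e+00, -1.45946944e-01]), 'qvel': array([-2.57454925e-03,  6.52818126e-04,  4.55839088e-05,  1.20962301e-03,
       -3.92356941e-04,  7.24988583e-04]), 'joint_efforts': array([ 8.16277807e-04, -4.31248891e+01, -2.44215167e+01,  7.18762167e-02,
        5.58859447e-02, -1.38344622e-04]), 'tool_pos': array([0.13872309, 0.50592379, 0.22604648]), 'tool_rot': array([-3.14006543e+00, -2.53701441e-04,  2.87373765e+00]), 'contact_force': array([-0.48980415, -0.04909071,  0.29038881]), 'torque': array([-0.00941522, -0.01149259,  0.02096376]), 'opening': 0.09212664737409199}
top {'K': array([[409.18878373,   0.        , 249.29283615],
       [  0.        , 409.18878373, 190.94007884],
       [  0.        ,   0.        ,   1.        ]]), 'rvec': array([ 2.14300229, -2.19654759,  0.11542819]), 'tvec': array([0.01598532, 0.53616181, 1.6072895 ])}
side {'K': array([[456.99048431,   0.        , 249.70013161],
       [  0.        , 456.99048431, 189.08664968],
       [  0.        ,   0.        ,   1.        ]]), 'rvec': array([ 0.60087399, -2.53390326,  1.36747659]), 'tvec': array([0.50572911, 0.19477188, 1.47937458])}
```

View pics/top0.png

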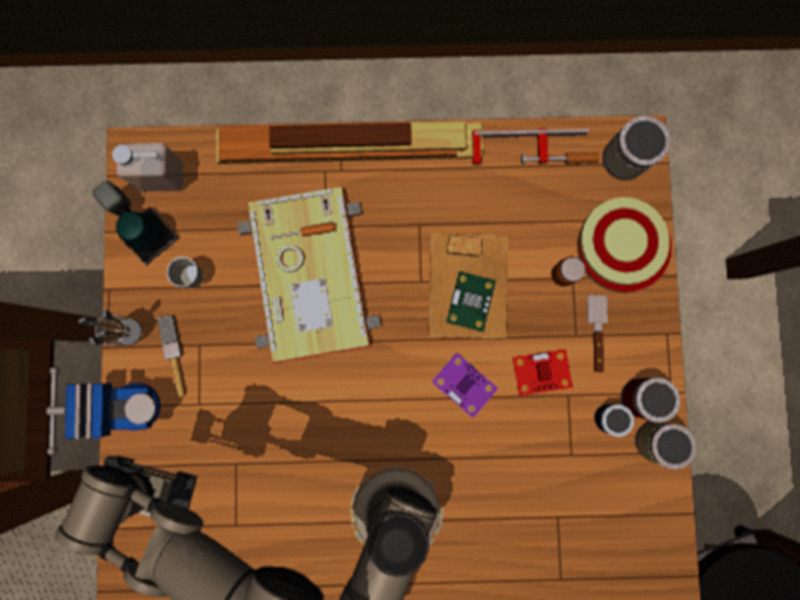

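View pics/side0.png

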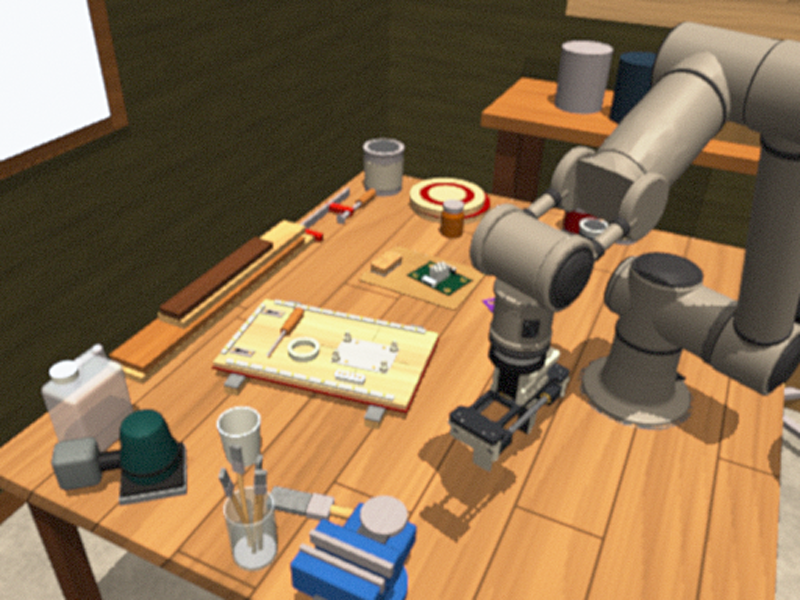

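Top view: the dark-green board is at (471,302) on the cardboard. Look-alikes are purple (465,384) and red (543,372). By the description I choose the green one. The sign is at about (308,275), with the standoffs around a pale patch at (312,305) and the terminal strip at (278,308).

Run:
```python
import cv2
t=cv2.imread("pics/raw_top0.png"); s=cv2.imread("pics/raw_side0.png")
def crop(im,x0,y0,w,h,k,n): cv2.imwrite(n,cv2.resize(im[y0:y0+h,x0:x0+w],None,fx=k,fy=k,interpolation=cv2.INTER_CUBIC))
crop(t,270,145,60,75,8,"pics/c_board.png")
crop(t,160,160,80,75,8,"pics/c_mount.png")
crop(s,190,195,95,75,8,"pics/c_mount_s.png")
crop(s,225,150,85,60,8,"pics/c_board_s.png")
```

```text
(no output)
```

View pics/c_board.png

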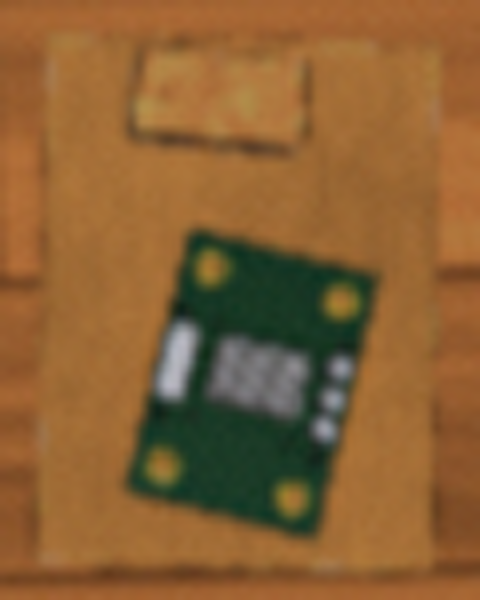

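View pics/c_mount.png

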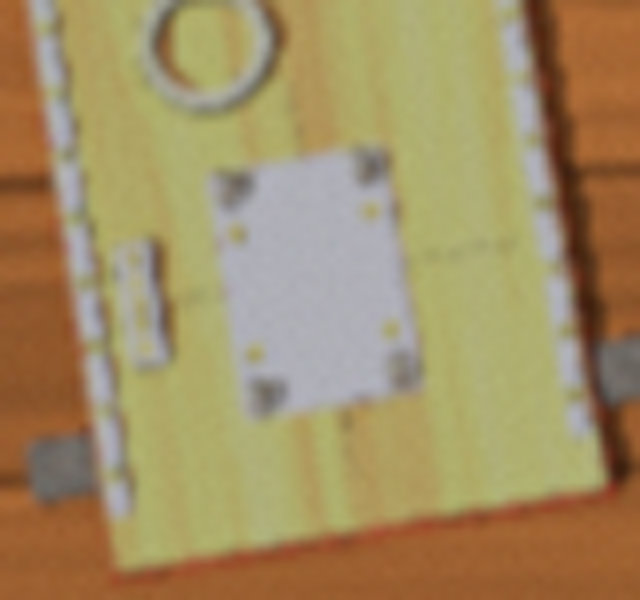

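View pics/c_mount_s.png

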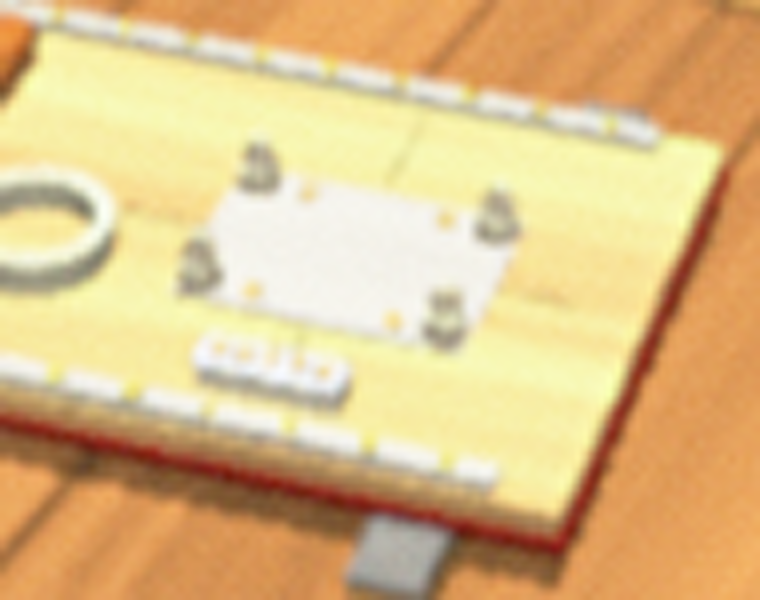

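View pics/c_board_s.png

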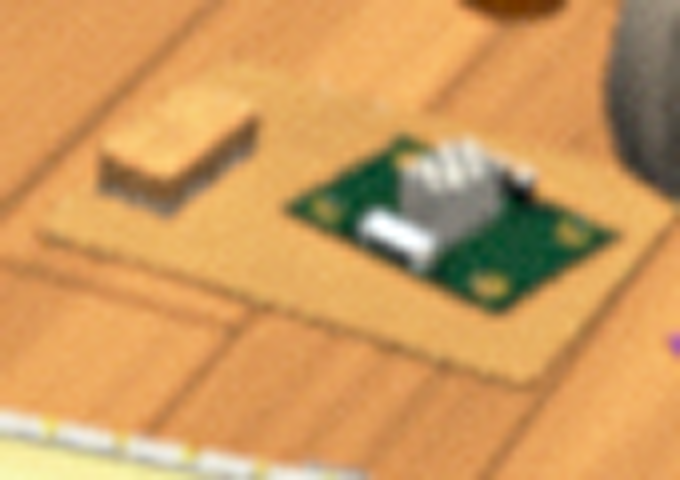

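```bash
cat > h.py <<'E'
import numpy as np, cv2
from cell import eyes
from scipy.optimize import least_squares
INF={n:eyes.camera_info(n) for n in("top","side")}
def proj(n,P):
    i=INF[n];return cv2.projectPoints(np.float64(P).reshape(-1,1,3),i["rvec"],i["tvec"],i["K"],None)[0].reshape(-1,2)
def ray(n,uv,z):
    i=INF[n];R=cv2.Rodrigues(i["rvec"])[0];C=-R.T@i["tvec"]
    d=(R.T@np.linalg.inv(i["K"])@np.c_[np.atleast_2d(uv),np.ones(len(np.atleast_2d(uv)))].T).T
    return C+d*((z-C[2])/d[:,2:3])
def px(c,x0,y0,k=8): return (np.array(c,float)+.5)/k-.5+[x0,y0]
def rigid(loc,W):
    # loc Nx2 , W Nx2
    def f(p):
        c,s=np.cos(p[2]),np.sin(p[2]);return (loc@np.array([[c,s],[-s,c]])+p[:2]-W).ravel()
    best=min((least_squares(f,[*W.mean(0),a]) for a in np.arange(-3,3.2,1)),key=lambda r:r.cost)
    return best.x,best.fun.reshape(-1,2)
H=np.array([[-.052,.034],[.052,.034],[.052,-.034],[-.052,-.034]])
E
python3 - <<'E'
from h import *
np.set_printoptions(precision=4,suppress=True)
# board
bt=px([(163,466),(212,268),(342,301),(293,497)],270,145)
bs=px([(490,286),(327,211),(408,157),(573,235)],225,150)
for z in(.003,.005,.008):
    for n,b in(("top",bt),("side",bs)):
        W=ray(n,b,z)[:,:2];print(z,n,*rigid(H,W))
# heat sink top
print("strip",ray("top",px([(142,303)],160,160),.056),ray("side",px([(273,362)],190,195),.056))
mt=px([(266,397),(235,188),(371,166),(404,371)],160,160)
ms=px([(445,320),(199,270),(259,170),(497,222)],190,195)
for z in(.050,.056,.060,.065):
    for n,b in(("top",mt),("side",ms)):
        W=ray(n,b,z)[:,:2];print(z,n,*rigid(H,W))
# paper corners, strip screws etc
E
```

```text
0.003 top [ 0.5278 -0.2074 -0.2761] [[ 0.0004  0.    ]
 [ 0.0002  0.0001]
 [ 0.0002  0.0002]
 [-0.0008 -0.0003]]
0.003 side [ 0.5301 -0.2125 -0.2691] [[-0.0001  0.0012]
 [ 0.0011 -0.0005]
 [-0.0019  0.0013]
 [ 0.0008 -0.002 ]]
0.005 top [ 0.5276 -0.2071 -0.2761] [[ 0.0004  0.0001]
 [ 0.0003  0.0001]
 [ 0.0002  0.0001]
 [-0.0009 -0.0003]]
0.005 side [ 0.5289 -0.2095 -0.2691] [[-0.0001  0.0013]
 [ 0.0013 -0.0004]
 [-0.0018  0.0012]
 [ 0.0006 -0.002 ]]
0.008 top [ 0.5274 -0.2067 -0.2761] [[ 0.0003  0.0002]
 [ 0.0004  0.0002]
 [ 0.0003  0.    ]
 [-0.001  -0.0003]]
0.008 side [ 0.5272 -0.205  -0.2691] [[-0.0003  0.0014]
 [ 0.0014 -0.0004]
 [-0.0016  0.001 ]
 [ 0.0005 -0.002 ]]
strip [[0.5148 0.2855 0.056 ]] [[0.5133 0.2873 0.056 ]]
0.05 top [0.5245 0.1994 0.1431] [[ 0.0006 -0.0004]
 [-0.0001  0.0002]
 [ 0.0003  0.0001]
 [-0.0008  0.0001]]
0.05 side [0.5251 0.2017 0.1498] [[-0.0002  0.0004]
 [ 0.0004 -0.0013]
 [-0.0007  0.0012]
 [ 0.0005 -0.0003]]
0.056 top [ 0.5239  0.1987 -6.1401] [[ 0.0004 -0.0003]
 [ 0.0001  0.0004]
 [ 0.0005  0.    ]
 [-0.001  -0.0001]]
0.056 side [0.5215 0.2084 0.1498] [[-0.0006  0.0005]
 [ 0.0007 -0.001 ]
 [-0.0003  0.0011]
 [ 0.0002 -0.0006]]
0.06 top [ 0.5235  0.1982 -6.1401] [[ 0.0002 -0.0003]
 [ 0.0002  0.0005]
 [ 0.0007 -0.    ]
 [-0.0011 -0.0002]]
0.06 side [0.5191 0.2129 0.1498] [[-0.0008  0.0007]
 [ 0.0009 -0.0008]
 [-0.      0.0009]
 [-0.     -0.0008]]
0.065 top [0.523  0.1976 0.1431] [[ 0.     -0.0002]
 [ 0.0004  0.0006]
 [ 0.0009 -0.0001]
 [-0.0013 -0.0003]]
0.065 side [0.5161 0.2186 0.1498] [[-0.0011  0.0008]
 [ 0.0011 -0.0006]
 [ 0.0003  0.0008]
 [-0.0003 -0.001 ]]
```

```bash
cat > plan.py <<'E'
from h import *
from cell import monitor
from scipy.spatial.transform import Rotation as Ro
np.set_printoptions(precision=4,suppress=True)
def st(): 
    s=monitor.observe();R=Ro.from_euler('xyz',s["tool_rot"]).as_matrix();return s,np.array(s["tool_pos"]),R
def plan(wps,yaw,step=.045,tstep=.17,n=10):
    """wps: world waypoints; yaw: goal yaw; prints rows"""
    s,p,R=st();wps=[np.array(w,float) for w in wps];out=[]
    y=s["tool_rot"][2]
    while wps or abs(y-yaw)>1e-3:
        d=np.zeros(3);rem=step
        if wps:
            v=wps[0]-p;L=np.linalg.norm(v);k=int(np.ceil(L/step)) or 1
            d=v/k
            if k==1:wps.pop(0)
        tw=np.clip(-(yaw-y),-tstep,tstep)
        out.append([[round(float(a),4) for a in R.T@d],round(float(tw),3)])
        p=p+d;R=R@Ro.from_euler('z',tw).as_matrix();y-=tw
        if len(out)>60:break
    for i in range(0,len(out),n):print(str(out[i:i+n]).replace(" ",""))
def show():
    s,p,R=st();print("t",round(s["time"],2),p,s["tool_rot"],"F",s["contact_force"],"M",s["torque"],"op",round(s["opening"],4))
E
python3 -c "
from plan import *
show();plan([(.35,.40,.2),(.5,.1,.18),(.5275,-.207,.13)],1.295)"
```

```text
t 0.1 [0.1387 0.5059 0.2261] [-3.1402 -0.0002  2.8737] F [ 0.0553 -1.0499  0.6215] M [ 0.0468  0.0302 -0.0478] op 0.0918
[[[-0.0386,-0.0077,0.0044],0.17],[[-0.0394,-0.0011,0.0044],0.17],[[-0.039,0.0056,0.0044],0.17],[[-0.0375,0.0121,0.0044],0.17],[[-0.0349,0.0183,0.0044],0.17],[[-0.0313,0.0239,0.0044],0.17],[[-0.0412,0.0075,0.0025],0.17],[[-0.0394,0.0144,0.0025],0.17],[[-0.0364,0.0209,0.0025],0.17],[[-0.0323,0.0267,0.0025],0.049]]
[[[-0.031,0.0283,0.0025],-0.0],[[-0.031,0.0283,0.0025],-0.0],[[-0.031,0.0283,0.0025],-0.0],[[-0.031,0.0283,0.0025],-0.0],[[-0.0411,0.0157,0.0072],-0.0],[[-0.0411,0.0157,0.0072],-0.0],[[-0.0411,0.0157,0.0072],-0.0],[[-0.0411,0.0157,0.0072],-0.0],[[-0.0411,0.0157,0.0072],-0.0],[[-0.0411,0.0157,0.0072],-0.0]]
[[[-0.0411,0.0157,0.0072],-0.0]]
```

>>> carry_out(targets=[[[-0.039,-0.008,0.004],0.17],[[-0.039,-0.001,0.004],0.17],[[-0.039,0.006,0.004],0.17],[[-0.037,0.012,0.004],0.17],[[-0.035,0.018,0.004],0.17],[[-0.031,0.024,0.004],0.17],[[-0.041,0.008,0.003],0.17],[[-0.039,0.014,0.003],0.17],[[-0.036,0.021,0.003],0.17],[[-0.032,0.027,0.003],0.05]], fingers=0)

```text
time: 1.35
tool_pos: [0.4239, 0.2395, 0.1853]
tool_rot: [-3.138, 0.007, 1.247]
contact_force: [-0.2, 0.3, -0.2]
opening: 0.0919
```

```bash
python3 -c "
from plan import *
show();plan([(.5,.1,.18),(.5275,-.207,.13)],1.295)"
```

```text
t 1.35 [0.4239 0.2395 0.1853] [-3.1375  0.0067  1.2468] F [-0.1633  0.2531 -0.2016] M [-0.1453  0.0239  0.0022] op 0.0919
[[[-0.027,0.0291,0.0014],-0.048],[[-0.0284,0.0278,0.0014],-0.0],[[-0.0284,0.0278,0.0014],-0.0],[[-0.0284,0.0278,0.0014],-0.0],[[-0.0411,0.0158,0.0073],-0.0],[[-0.0411,0.0158,0.0073],-0.0],[[-0.0411,0.0158,0.0073],-0.0],[[-0.0411,0.0158,0.0073],-0.0],[[-0.0411,0.0158,0.0073],-0.0],[[-0.0411,0.0158,0.0073],-0.0]]
[[[-0.0411,0.0158,0.0073],-0.0]]
```

>>> carry_out(targets=[[[-0.027,0.029,0.001],-0.05],[[-0.028,0.028,0.001],0],[[-0.028,0.028,0.001],0],[[-0.028,0.028,0.001],0],[[-0.041,0.016,0.007],0],[[-0.041,0.016,0.007],0],[[-0.041,0.016,0.007],0],[[-0.041,0.016,0.007],0],[[-0.041,0.016,0.007],0],[[-0.041,0.016,0.007],0]])

```text
time: 2.6
tool_pos: [0.5279, -0.1754, 0.1361]
tool_rot: [-3.132, 0.007, 1.298]
contact_force: [0.4, 0.1, 0.3]
opening: 0.0918
```

```bash
python3 -c "
from plan import *
show();plan([(.5275,-.207,.10)],1.295)"
```

```text
t 2.6 [ 0.5279 -0.1754  0.1361] [-3.132   0.0069  1.2979] F [0.413  0.0575 0.2569] M [-0.0956  0.0601  0.0035] op 0.0918
[[[-0.0151,0.0043,0.0181],0.003],[[-0.0151,0.0043,0.0181],-0.0]]
```

>>> carry_out(targets=[[[-0.015,0.004,0.018],0],[[-0.015,0.004,0.018],0],[[0,0,0.025],0],[[0,0,0],0]])

```text
time: 3.1
tool_pos: [0.5249, -0.2083, 0.0696]
tool_rot: [-3.127, 0.005, 1.295]
contact_force: [0.8, 1.0, 1.4]
opening: 0.0921
```

Run:
```python
from plan import *
show()
for n in("top","side"):
    im=eyes.read_camera(n)[:,:,::-1];cv2.imwrite(f"pics/raw_{n}1.png",im)
    x0,y0,w,h=(255,140,90,75) if n=="top" else (215,120,100,75)
    cv2.imwrite(f"pics/{n}1.png",cv2.resize(im[y0:y0+h,x0:x0+w],None,fx=8,fy=8,interpolation=cv2.INTER_CUBIC))
```

```text
t 3.1 [ 0.5249 -0.2083  0.0696] [-3.1269  0.0053  1.2954] F [0.7614 1.0064 1.3653] M [-0.1248  0.0712  0.0051] op 0.0921
```

View pics/top1.png

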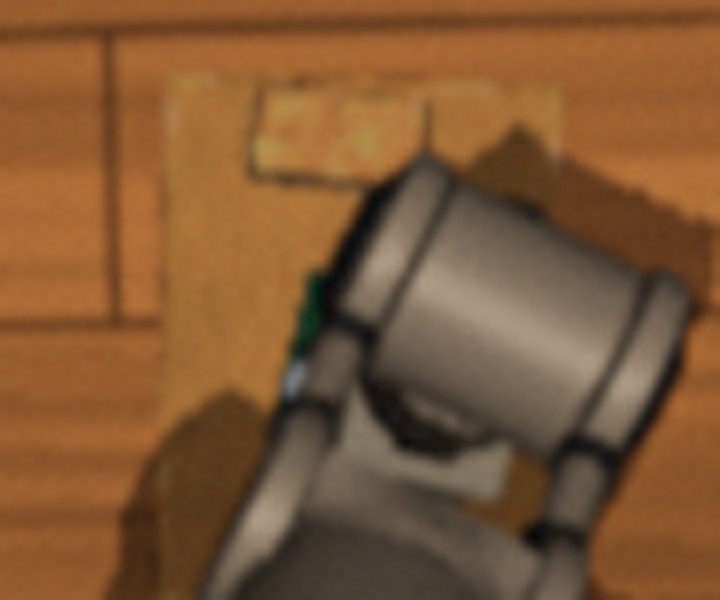

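View pics/side1.png

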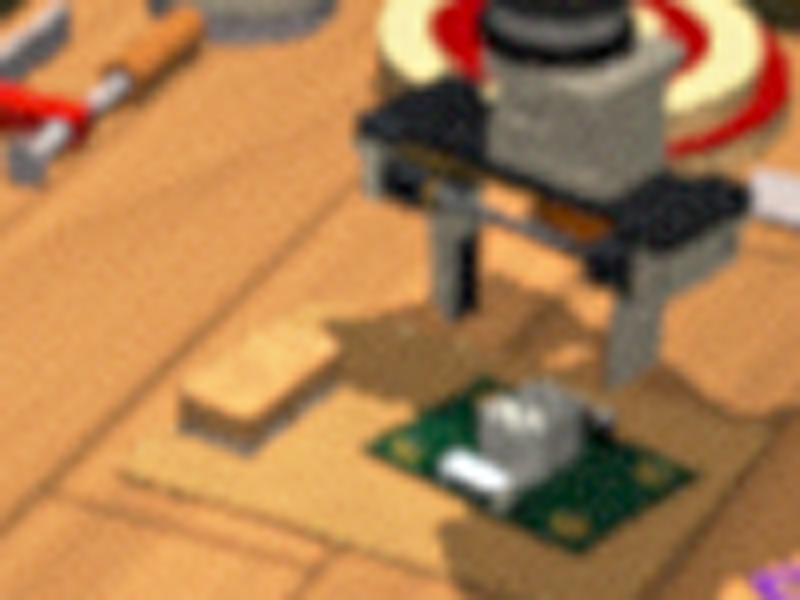

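```bash
python3 -c "
from plan import *
show();plan([(.5275,-.207,.015)],1.295,step=.015)"
```

```text
t 3.2 [ 0.5265 -0.2091  0.072 ] [-3.1317  0.0065  1.2958] F [ 0.2525 -0.7108  0.2093] M [-0.0977  0.0273  0.0382] op 0.0917
[[[0.0007,0.0002,0.0143],0.001],[[0.0007,0.0002,0.0143],-0.0],[[0.0007,0.0002,0.0143],-0.0],[[0.0007,0.0002,0.0143],-0.0]]
```

>>> carry_out(targets=[[[0.001,0,0.014],0],[[0.001,0,0.014],0],[[0.001,0,0.014],0],[[0,0,0.009],0],[[0,0,0],0],[[0,0,0],0]])

```text
time: 3.95
tool_pos: [0.528, -0.2056, 0.019]
tool_rot: [-3.134, 0.007, 1.297]
contact_force: [-0.5, 0.3, 0.2]
opening: 0.0916
```

```bash
python3 -c "
from plan import *
show();show();plan([(.5275,-.207,.015)],1.295,step=.015)"
```

```text
t 3.95 [ 0.528  -0.2056  0.019 ] [-3.1344  0.0071  1.2975] F [-0.454   0.2718  0.1762] M [-0.1286  0.0114 -0.0663] op 0.0916
t 3.95 [ 0.528  -0.2056  0.019 ] [-3.1344  0.0071  1.2975] F [-0.454   0.2718  0.1762] M [-0.1286  0.0114 -0.0663] op 0.0916
[[[-0.0014,-0.0001,0.004],0.002]]
```

>>> carry_out(targets=[[[-0.001,0,0.005],0],[[0,0,0.004],0],[[0,0,0],0]])

```text
time: 4.32
tool_pos: [0.5281, -0.2071, 0.0102]
tool_rot: [-3.136, 0.007, 1.297]
contact_force: [0.8, -0.4, 0.1]
opening: 0.0917
```

>>> carry_out(targets=[[[0,0,0],0],[[0,0,0],0],[[0,0,0],0],[[0,0,0],0],[[0,0,0],0]], fingers=1, grip_force=30)

```text
time: 4.95
tool_pos: [0.5284, -0.2072, 0.0106]
tool_rot: [-3.137, 0.008, 1.297]
contact_force: [-0.2, 0.4, -0.2]
opening: 0.0462
```

>>> carry_out(targets=[[[0,0,0],0],[[0,0,0],0],[[0,0,0],0],[[0,0,0],0]])

```text
time: 5.45
tool_pos: [0.5282, -0.2072, 0.0106]
tool_rot: [-3.137, 0.008, 1.297]
contact_force: [-0.8, 1.3, -0.3]
opening: 0.028
```

```bash
python3 -c "
from plan import *
show()"
```

```text
t 5.45 [ 0.5282 -0.2072  0.0106] [-3.1365  0.0075  1.297 ] F [-0.7851  1.3481 -0.3084] M [-0.1725 -0.0393 -0.051 ] op 0.028
```

Gripped at 28.0 mm, which matches the heat sink. Lifting.

>>> carry_out(targets=[[[0,0,-0.01],0],[[0,0,-0.03],0],[[0,0,-0.04],0],[[0,0,-0.04],0],[[0,0,-0.03],0],[[0,0,0],0]])

```text
time: 6.2
tool_pos: [0.5277, -0.2052, 0.1648]
tool_rot: [-3.131, 0.006, 1.298]
contact_force: [-0.3, 0.6, -4.5]
opening: 0.0282
```

Run:
```python
from plan import *
show()
plan([(.5242,.199,.155)],1.297+.276+.147)
for n in("top","side"):
    im=eyes.read_camera(n)[:,:,::-1];cv2.imwrite(f"pics/raw_{n}2.png",im)
    x0,y0,w,h=(255,140,90,75) if n=="top" else (215,100,100,75)
    cv2.imwrite(f"pics/{n}2.png",cv2.resize(im[y0:y0+h,x0:x0+w],None,fx=8,fy=8,interpolation=cv2.INTER_CUBIC))
```

```text
t 6.2 [ 0.5277 -0.2052  0.1648] [-3.131   0.0062  1.2976] F [-0.3462  0.6284 -4.4702] M [-0.1257  0.0583  0.0027] op 0.0282
[[[0.0432,-0.0125,0.001],-0.17],[[0.0446,-0.005,0.001],-0.17],[[0.0448,0.0026,0.001],-0.082],[[0.0445,0.0063,0.001],-0.0],[[0.0445,0.0063,0.001],-0.0],[[0.0445,0.0063,0.001],-0.0],[[0.0445,0.0063,0.001],-0.0],[[0.0445,0.0063,0.001],-0.0],[[0.0445,0.0063,0.001],-0.0]]
```

View pics/side2.png

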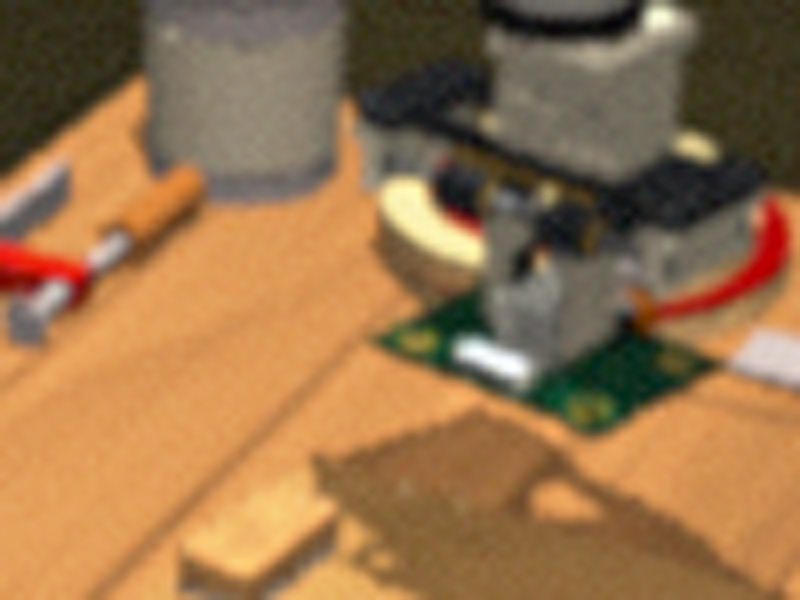

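>>> carry_out(targets=[[[0.043,-0.013,0],-0.17],[[0.044,-0.005,0],-0.17],[[0.044,0.003,0],-0.08],[[0.044,0.006,0],0],[[0.044,0.006,0.001],0],[[0.044,0.006,0.001],0],[[0.044,0.006,0.001],0],[[0.044,0.006,0.001],0],[[0.03,0.006,0.001],0],[[0,0,0],0]])

```text
time: 7.55
tool_pos: [0.5086, 0.193, 0.1362]
tool_rot: [-3.089, -0.01, 1.729]
contact_force: [-0.1, -0.4, -3.7]
opening: 0.0279
```

```bash
python3 -c "
from plan import *
show();plan([(.5242,.199,.115)],1.72,step=.02)"
```

```text
t 7.55 [0.5086 0.193  0.1362] [-3.089  -0.01    1.7288] F [-0.1456 -0.3993 -3.7338] M [-0.1083 -0.0508  0.0289] op 0.0279
[[[0.0016,0.0087,0.0102],0.009],[[0.0017,0.0087,0.0102],-0.0]]
```

>>> carry_out(targets=[[[0,0,0],0],[[0,0,0],0]])

```text
time: 7.8
tool_pos: [0.5074, 0.1915, 0.134]
tool_rot: [-3.084, -0.009, 1.728]
contact_force: [0.1, -0.4, -3.5]
opening: 0.0281
```

```bash
python3 -c "
from plan import *
show()"
```

```text
t 7.8 [0.5074 0.1915 0.134 ] [-3.0843 -0.0091  1.7282] F [ 0.0652 -0.3751 -3.4788] M [-0.0504 -0.0156 -0.0252] op 0.0281
```

>>> carry_out(targets=[[[0,0,0],0],[[0,0,0],0],[[0,0,0],0]])

```text
time: 8.18
tool_pos: [0.5078, 0.1896, 0.134]
tool_rot: [-3.084, -0.009, 1.725]
contact_force: [-0.1, 0.2, -3.2]
opening: 0.0278
```

```bash
python3 -c "
from plan import *
show();print(monitor.observe()['qpos'],monitor.observe()['qvel'])"
```

```text
t 8.18 [0.5078 0.1896 0.134 ] [-3.0843 -0.0089  1.7253] F [-0.1474  0.1678 -3.2269] M [-0.0938 -0.0198 -0.0211] op 0.0278
[0.2089 0.4927 1.5608 0.0131 1.1449 0.0484] [-0.0056 -0.0006  0.0027 -0.0023 -0.0034  0.0005]
```

>>> carry_out(targets=[[[-0.045,0,0],0],[[-0.045,0,0],0],[[0,0,0],0]])

```text
time: 8.55
tool_pos: [0.5226, 0.0987, 0.1337]
tool_rot: [-3.086, -0.009, 1.727]
contact_force: [-0.1, -0.1, -2.8]
opening: 0.0277
```

>>> carry_out(targets=[[[0,0.045,0],0],[[0,0,0],0]])

```text
time: 8.8
tool_pos: [0.5673, 0.1061, 0.1311]
tool_rot: [-3.086, -0.01, 1.725]
contact_force: [-1.0, 0.6, -4.0]
opening: 0.0279
```

>>> carry_out(targets=[[[0,-0.045,0],0],[[0,0,0],0]])

```text
time: 9.05
tool_pos: [0.5201, 0.1003, 0.1325]
tool_rot: [-3.082, -0.011, 1.726]
contact_force: [1.0, 0.1, -3.7]
opening: 0.0281
```

>>> carry_out(targets=[[[0.045,0,0],0],[[0,0,0],0]])

```text
time: 9.3
tool_pos: [0.5132, 0.1466, 0.1339]
tool_rot: [-3.084, -0.011, 1.726]
contact_force: [0.3, -0.8, -4.1]
opening: 0.0275
```

>>> carry_out(targets=[[[0,0,0],0.17],[[0,0,0],0]])

```text
time: 9.55
tool_pos: [0.5137, 0.1471, 0.1344]
tool_rot: [-3.085, -0.001, 1.555]
contact_force: [0.4, -0.8, -4.3]
opening: 0.0278
```

>>> carry_out(targets=[[[0,0,0],-0.17],[[0,0,0],0]])

```text
time: 9.8
tool_pos: [0.5141, 0.1466, 0.1346]
tool_rot: [-3.087, -0.01, 1.734]
contact_force: [0.3, 0.4, -4.7]
opening: 0.0284
```

>>> carry_out(targets=[[[-0.045,0,0],0],[[-0.045,0,0],0],[[-0.045,0,0],0],[[-0.045,0,0],0],[[0,0,0],0]])

```text
time: 10.42
tool_pos: [0.5451, -0.0369, 0.133]
tool_rot: [-3.089, -0.009, 1.728]
contact_force: [-0.9, 0.2, -4.7]
opening: 0.0282
```

>>> carry_out(targets=[[[0.045,0,0],-0.1],[[0.045,0,0],0.1],[[0,0,0],0]])

```text
time: 10.8
tool_pos: [0.5262, 0.0533, 0.1339]
tool_rot: [-3.089, -0.01, 1.721]
contact_force: [0.6, -0.9, -3.6]
opening: 0.0278
```

>>> carry_out(targets=[[[0.045,0,0],0],[[0.045,0,0],0],[[0,0,0],0]])

```text
time: 11.18
tool_pos: [0.513, 0.1446, 0.1351]
tool_rot: [-3.091, -0.009, 1.72]
contact_force: [-0.0, -0.1, -3.3]
opening: 0.0279
```

>>> carry_out(targets=[[[-0.044,0,0],0.17],[[-0.044,0,0],0.17],[[0,0,0],0]])

```text
time: 11.55
tool_pos: [0.5194, 0.0539, 0.1347]
tool_rot: [-3.092, 0.01, 1.373]
contact_force: [-1.3, -0.9, -2.6]
opening: 0.028
```

>>> carry_out(targets=[[[0.044,0,0],-0.17],[[0.044,0,0],-0.17],[[0,0,0],0]])

```text
time: 11.92
tool_pos: [0.5304, 0.1411, 0.1344]
tool_rot: [-3.093, -0.008, 1.721]
contact_force: [-0.1, -1.1, -3.2]
opening: 0.0276
```

>>> carry_out(targets=[[[0,0,-0.06],0],[[0,0,0],0]])

```text
time: 12.18
tool_pos: [0.5335, 0.1405, 0.1952]
tool_rot: [-3.092, -0.007, 1.722]
contact_force: [0.6, 0.2, -3.4]
opening: 0.028
```

>>> carry_out(targets=[[[0,0,0.03],0],[[0,0,0.03],0],[[0,0,0],0]])

```text
time: 12.55
tool_pos: [0.5291, 0.1383, 0.1322]
tool_rot: [-3.089, -0.006, 1.719]
contact_force: [-0.8, -0.0, -3.5]
opening: 0.0279
```

```bash
python3 -c "
from plan import *
show();print(monitor.observe()['qpos'],monitor.observe()['qvel'])"
```

```text
t 12.55 [0.5291 0.1383 0.1322] [-3.0892 -0.0062  1.7191] F [-0.7946 -0.0088 -3.5172] M [-0.1259 -0.0185 -0.0224] op 0.0279
[ 0.1129  0.5011  1.5513  0.0048  1.1418 -0.0376] [-0.0067 -0.027  -0.0386 -0.0005  0.0042 -0.0015]
```

>>> carry_out(targets=[[[0,0.06,0],0],[[0,0.06,0],0],[[0,0.06,0],0]])

```text
time: 12.92
tool_pos: [0.7064, 0.1635, 0.1234]
tool_rot: [-3.083, -0.006, 1.718]
contact_force: [0.9, 0.7, -2.3]
opening: 0.028
```

>>> carry_out(targets=[[[0,-0.03,0],0],[[0,-0.03,0],0],[[0,-0.03,0],0],[[0,-0.03,0],0],[[0,-0.03,0],0],[[0,-0.03,0],0],[[0,0,0],0]])

```text
time: 13.8
tool_pos: [0.5324, 0.1338, 0.1262]
tool_rot: [-3.08, -0.005, 1.713]
contact_force: [0.9, 0.2, -3.7]
opening: 0.028
```

```bash
python3 -c "
from plan import *
show();plan([(.5242,.199,.100)],1.72,step=.03)"
```

```text
t 13.8 [0.5324 0.1338 0.1262] [-3.08   -0.0046  1.7127] F [ 0.9126  0.2405 -3.6589] M [-0.1033 -0.0717 -0.0276] op 0.028
[[[0.0219,0.0009,0.0088],-0.007],[[0.0219,0.0011,0.0088],-0.0],[[0.0219,0.0011,0.0088],-0.0]]
```

>>> carry_out(targets=[[[0.022,0.001,0.009],-0.007],[[0.022,0.001,0.009],0],[[0.022,0.001,0.009],0],[[0,0,0],0]])

```text
time: 14.3
tool_pos: [0.5294, 0.2002, 0.1018]
tool_rot: [-3.088, -0.005, 1.717]
contact_force: [-0.6, -0.5, -4.1]
opening: 0.028
```

Run:
```python
from plan import *
show()
for n in("top","side"):
    im=eyes.read_camera(n)[:,:,::-1];cv2.imwrite(f"pics/raw_{n}3.png",im)
    x0,y0,w,h=(150,150,90,75) if n=="top" else (180,170,100,75)
    cv2.imwrite(f"pics/{n}3.png",cv2.resize(im[y0:y0+h,x0:x0+w],None,fx=8,fy=8,interpolation=cv2.INTER_CUBIC))
```

```text
t 14.3 [0.5294 0.2002 0.1018] [-3.0883 -0.0046  1.7168] F [-0.5925 -0.5092 -4.0982] M [-0.1102 -0.0185  0.0256] op 0.028
```

View pics/side3.png

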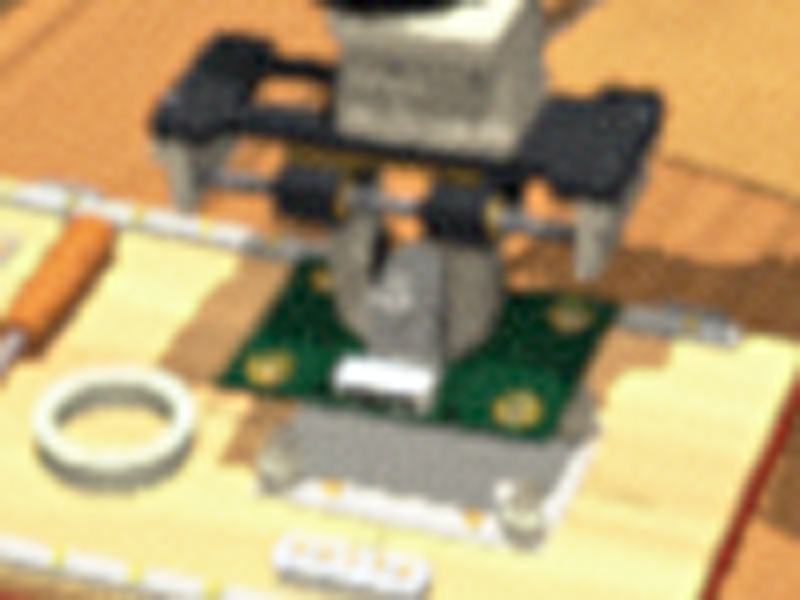

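View pics/top3.png

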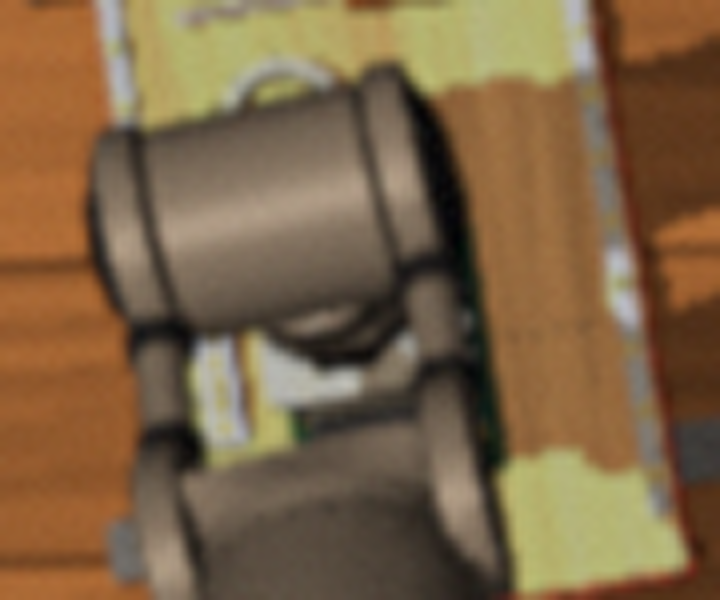

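Run:
```python
from plan import *
# standoff model overlay
def model(c,yaw):
    a=np.linspace(0,2*np.pi,24);Rm=np.array([[np.cos(yaw),-np.sin(yaw)],[np.sin(yaw),np.cos(yaw)]])
    cur=[]
    for h in H:
        o=np.array(c)+Rm@h
        for z in(.042,.056):cur.append(np.c_[o[0]+.009*np.cos(a),o[1]+.009*np.sin(a),0*a+z])
        w=Rm@[.0075,0]
        cur.append(np.array([[*(o-w),.061],[*o,.070],[*(o+w),.061],[*(o-w),.061]]))
    return cur
for n,f,(x0,y0,w,h) in(("top","pics/raw_top0.png",(175,170,50,55)),("side","pics/raw_side0.png",(205,205,60,45))):
    im=cv2.imread(f)[y0:y0+h,x0:x0+w];k=12
    im=cv2.resize(im,None,fx=k,fy=k,interpolation=cv2.INTER_CUBIC)
    for c in model((.5242,.199),.146):
        p=(proj(n,c)-[x0,y0]+.5)*k-.5
        cv2.polylines(im,[np.int32(p)],False,(0,0,255),1)
    cv2.imwrite(f"pics/ov_{n}.png",im);print(im.shape)
```

```text
(660, 600, 3)
(540, 720, 3)
```

View pics/ov_top.png

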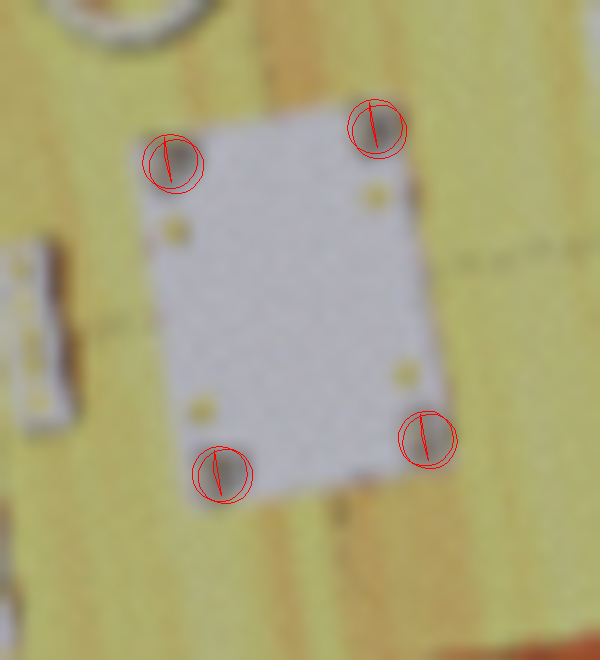

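View pics/ov_side.png

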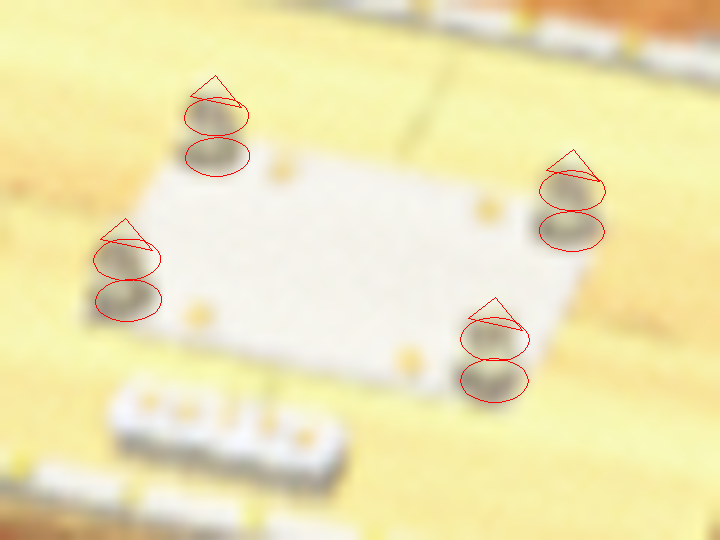

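Run:
```python
from plan import *
def model(c,yaw):
    a=np.linspace(0,2*np.pi,24);Rm=np.array([[np.cos(yaw),-np.sin(yaw)],[np.sin(yaw),np.cos(yaw)]])
    cur=[]
    for h in H:
        o=np.array(c)+Rm@h
        for z in(.042,.056):cur.append(np.c_[o[0]+.009*np.cos(a),o[1]+.009*np.sin(a),0*a+z])
        w=Rm@[.0075,0]
        cur.append(np.array([[*(o-w),.061],[*o,.070],[*(o+w),.061],[*(o-w),.061]]))
    return cur
x0,y0,w,h=205,215,50,25;k=14
raw=cv2.imread("pics/raw_side3.png")[y0:y0+h,x0:x0+w]
ims=[]
for cc in (None,(.5242,.2015)):
    im=cv2.resize(raw,None,fx=k,fy=k,interpolation=cv2.INTER_CUBIC);im=cv2.convertScaleAbs(im,alpha=.9,beta=0)
    if cc:
      for c in model(cc,.146):
        p=(proj("side",c)-[x0,y0]+.5)*k-.5
        cv2.polylines(im,[np.int32(p)],False,(0,0,255),1)
    ims.append(im[:300])
cv2.imwrite("pics/ov3.png",np.vstack(ims))
# initial top, no overlay, contrast
x0,y0,w,h=175,170,50,55
im=cv2.resize(cv2.imread("pics/raw_top0.png")[y0:y0+h,x0:x0+w],None,fx=10,fy=10,interpolation=cv2.INTER_NEAREST)
cv2.imwrite("pics/top_nn.png",im)
```

```text
(no output)
```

View pics/ov3.png

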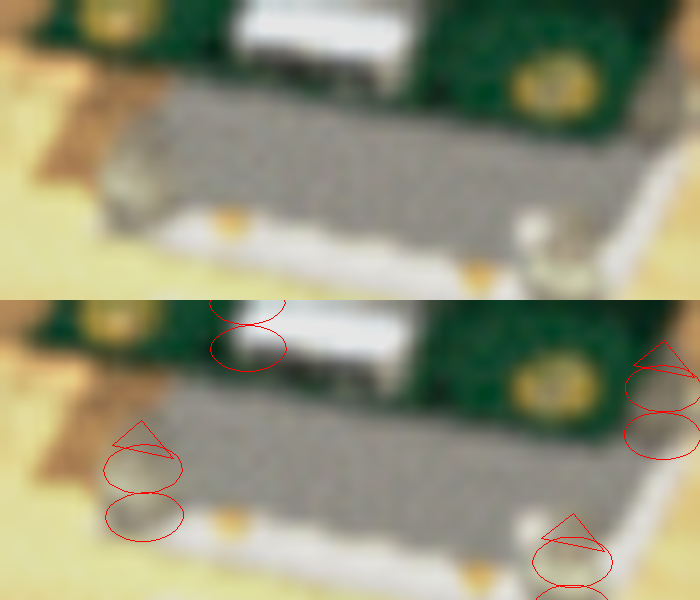

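View pics/top_nn.png

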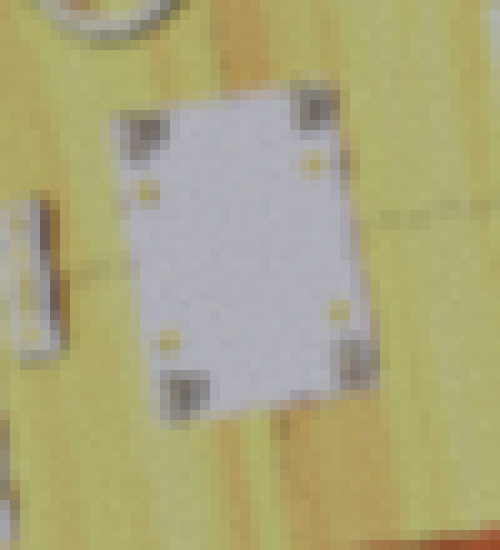

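Run:
```python
from plan import *
p=np.array([.5294,.2002,.1018]);R=Ro.from_euler('xyz',[-3.0883,-.0046,1.7168]).as_matrix()
# board frame in tool: board z = -tool z, board x = +-tool y
px_=px([(517,410),(268,367),(325,278),(570,318)],180,170)
# board x axis in world ~ angle .146 ; tool y world:
print("tool y",R[:,1],"tool x",R[:,0])
B=np.c_[R[:,1],R[:,0],-R[:,2]]
def hol(o):
    return p+R@np.array([o[0],o[1],o[2]])+ (np.c_[H,np.zeros(4)]@Ro.from_rotvec([0,0,o[3]]).as_matrix().T)@B.T
f=lambda o:(proj("side",hol(o))-px_).ravel()
r=least_squares(f,[0,0,.005,0]);print(r.x,r.fun)
for oz in(.003,.005,.008):
    r=least_squares(lambda o:f([o[0],o[1],oz,o[2]]),[0,0,0]);print(oz,r.x,r.cost);print(hol([r.x[0],r.x[1],oz,r.x[2]]).mean(0))
```

```text
tool y [ 0.9879  0.1455 -0.0533] tool x [-0.1455  0.9893  0.0046]
[ 0.0025 -0.      0.0008  0.0018] [-0.1096  0.1448 -0.1218  0.4201  0.3671 -0.1334 -0.1224 -0.4472]
0.003 [-0.0004  0.0012  0.0023] 0.2998492847760883
[0.5304 0.2    0.0987]
0.005 [-0.003   0.0022  0.0027] 0.31000588640589954
[0.5318 0.1975 0.0967]
0.008 [-0.007   0.0038  0.0032] 0.33679193817774944
[0.5337 0.1938 0.0936]
```

```bash
python3 -c "
from plan import *
show();plan([(.5243,.200,.084)],1.717,step=.012)"
```

```text
t 14.4 [0.5299 0.1989 0.1024] [-3.0894 -0.0042  1.7156] F [ 0.4992 -0.7265 -3.3636] M [-0.1063 -0.0419  0.0002] op 0.0279
[[[0.0009,-0.0022,0.0093],-0.001],[[0.0009,-0.0022,0.0093],-0.0]]
```

>>> carry_out(targets=[[[0.001,-0.002,0.009],0],[[0.001,-0.002,0.009],0],[[0,0,0],0],[[0,0,0],0]])

```text
time: 14.9
tool_pos: [0.5254, 0.1984, 0.084]
tool_rot: [-3.09, -0.004, 1.713]
contact_force: [-0.1, 0.3, -3.1]
opening: 0.0275
```

```bash
python3 -c "
from plan import *
show();plan([(.5243,.200,.078)],1.717,step=.003)"
```

```text
t 14.9 [0.5254 0.1984 0.084 ] [-3.0903 -0.0037  1.7131] F [-0.1405  0.2555 -3.0712] M [-0.0403 -0.038   0.0424] op 0.0275
[[[0.0006,-0.0002,0.002],-0.004],[[0.0006,-0.0002,0.002],-0.0],[[0.0006,-0.0002,0.002],-0.0]]
```

>>> carry_out(targets=[[[0.001,0,0.002],0],[[0.001,0,0.002],0],[[0,0,0.002],0]])

```text
time: 15.28
tool_pos: [0.5253, 0.2005, 0.0782]
tool_rot: [-3.091, -0.004, 1.713]
contact_force: [-0.2, -0.3, -3.0]
opening: 0.0275
```

>>> carry_out(targets=[[[0,0,0.002],0],[[0,0,0],0]])

```text
time: 15.52
tool_pos: [0.525, 0.2005, 0.0758]
tool_rot: [-3.091, -0.004, 1.713]
contact_force: [0.7, 0.9, -3.7]
opening: 0.0277
```

>>> carry_out(targets=[[[0,0,0.0015],0],[[0,0,0],0]])

```text
time: 15.78
tool_pos: [0.525, 0.2006, 0.0743]
tool_rot: [-3.091, -0.004, 1.713]
contact_force: [0.2, -0.2, -3.0]
opening: 0.0278
```

>>> carry_out(targets=[[[0,0,0.0015],0],[[0,0,0],0]])

```text
time: 16.02
tool_pos: [0.5251, 0.2007, 0.0729]
tool_rot: [-3.092, -0.004, 1.713]
contact_force: [-0.8, -0.2, -3.9]
opening: 0.0278
```

>>> carry_out(targets=[[[0,0,0.0015],0],[[0,0,0],0]])

```text
time: 16.27
tool_pos: [0.5252, 0.2009, 0.0716]
tool_rot: [-3.093, -0.004, 1.713]
contact_force: [-1.4, 0.7, -3.0]
opening: 0.0277
```

Run:
```python
from plan import *
show()
n="side"
im=eyes.read_camera(n)[:,:,::-1];cv2.imwrite(f"pics/raw_{n}4.png",im)
x0,y0,w,h=(190,185,95,75)
cv2.imwrite(f"pics/{n}4.png",cv2.resize(im[y0:y0+h,x0:x0+w],None,fx=8,fy=8,interpolation=cv2.INTER_CUBIC))
```

```text
t 16.27 [0.5252 0.2009 0.0716] [-3.0926 -0.0042  1.7133] F [-1.3748  0.7183 -3.0143] M [-0.0627  0.0304 -0.0116] op 0.0277
```

View pics/side4.png

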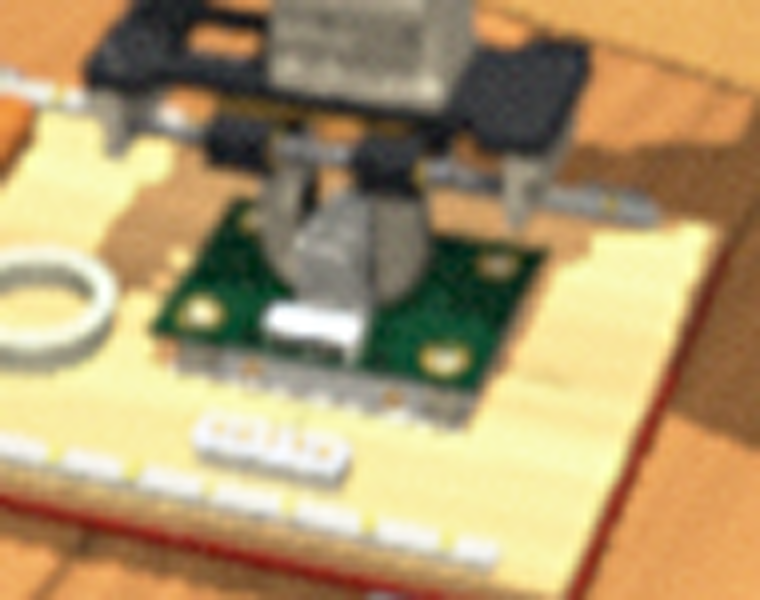

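The side picture shows bright nylon points inside holes b (200,312), a (443,357) and d (497,262), so the alignment looks good. I'll keep lowering.

>>> carry_out(targets=[[[0,0,0.0015],0],[[0,0,0],0]])

```text
time: 16.58
tool_pos: [0.5252, 0.201, 0.0707]
tool_rot: [-3.093, -0.004, 1.714]
contact_force: [-1.4, 0.1, -1.2]
opening: 0.0282
```

>>> carry_out(targets=[[[0,0,0.0015],0],[[0,0,0],0]])

```text
time: 16.82
tool_pos: [0.5252, 0.2011, 0.0698]
tool_rot: [-3.094, -0.004, 1.714]
contact_force: [-1.1, -0.1, 1.5]
opening: 0.0281
```

>>> carry_out(targets=[[[0,0,0.001],0],[[0,0,0],0]])

```text
time: 17.08
tool_pos: [0.5252, 0.2011, 0.0694]
tool_rot: [-3.094, -0.004, 1.714]
contact_force: [-3.2, 0.3, 3.1]
opening: 0.0275
```

```bash
python3 -c "
from plan import *
show()"
```

```text
t 17.07 [0.5252 0.2011 0.0694] [-3.0943 -0.0044  1.714 ] F [-3.1785  0.2838  3.1197] M [-0.0598  0.2434  0.0975] op 0.0275
```

>>> carry_out(targets=[[[0,0,0],0],[[0,0,0],0],[[0,0,0],0],[[0,0,0],0],[[0,0,0],0]], fingers=0.3)

```text
time: 17.7
tool_pos: [0.5259, 0.2008, 0.0685]
tool_rot: [-3.095, -0.004, 1.713]
contact_force: [-0.4, 0.8, 0.7]
opening: 0.064
```

Run:
```python
from plan import *
show()
n="side"
im=eyes.read_camera(n)[:,:,::-1];cv2.imwrite(f"pics/raw_{n}5.png",im)
x0,y0,w,h=(190,185,95,75)
cv2.imwrite(f"pics/{n}5.png",cv2.resize(im[y0:y0+h,x0:x0+w],None,fx=8,fy=8,interpolation=cv2.INTER_CUBIC))
```

```text
t 17.7 [0.5259 0.2008 0.0685] [-3.0949 -0.0041  1.7131] F [-0.3824  0.7711  0.7362] M [-0.0965  0.0186  0.0435] op 0.064
```

View pics/side5.png

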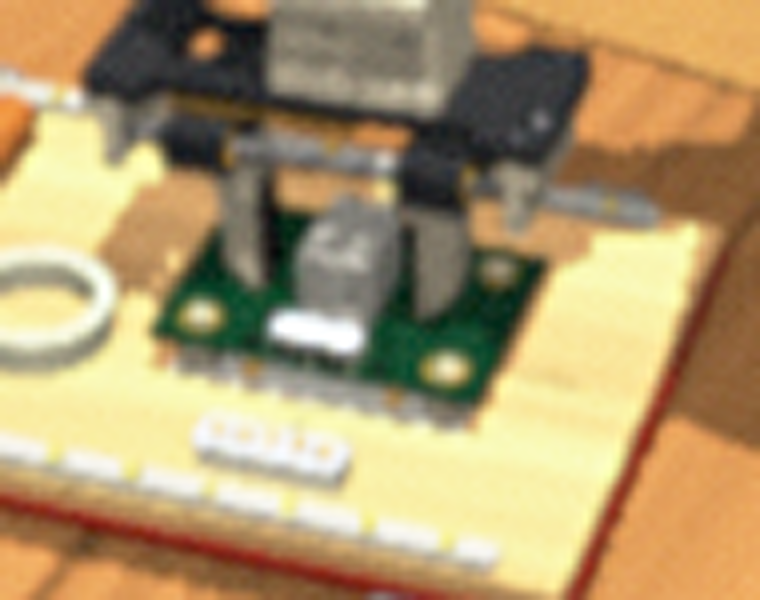

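>>> carry_out(targets=[[[0,0,-0.01],0],[[0,0,-0.02],0],[[0,0,-0.02],0],[[0,0,0],0]])

```text
time: 18.25
tool_pos: [0.5288, 0.201, 0.1216]
tool_rot: [-3.096, -0.004, 1.713]
contact_force: [0.4, 0.4, -1.4]
opening: 0.0644
```

>>> carry_out(targets=[[[0,0.015,0],0],[[0,0.02,0],0],[[0,0.015,0],0],[[0,0,0],0],[[0,0,0],0],[[0,0,0],0],[[0,0,0],0],[[0,0,0],0]], fingers=1)

```text
time: 19.25
tool_pos: [0.576, 0.2079, 0.1169]
tool_rot: [-3.091, -0.004, 1.714]
contact_force: [-0.1, -0.3, 0.0]
opening: 0.0006
```

```bash
python3 -c "
from plan import *
show();plan([(.5252+.0494,.2008+.0073,.077)],1.717,step=.012)"
```

```text
t 19.25 [0.576  0.2079 0.1169] [-3.0911 -0.0039  1.7136] F [-0.1314 -0.3454  0.0116] M [-0.1329  0.0279  0.0231] op 0.0006
[[[0.0001,0.0002,0.01],-0.003],[[0.0001,0.0002,0.01],-0.0],[[0.0001,0.0002,0.01],-0.0],[[0.0001,0.0002,0.01],-0.0]]
```

>>> carry_out(targets=[[[0,0,0.01],0],[[0,0,0.01],0],[[0,0,0.01],0],[[0,0,0.009],0],[[0,0,0],0]])

```text
time: 19.88
tool_pos: [0.5731, 0.2076, 0.0743]
tool_rot: [-3.089, -0.004, 1.714]
contact_force: [0.5, 0.5, -0.5]
opening: 0.0002
```

Run:
```python
from plan import *
show()
n="side"
im=eyes.read_camera(n)[:,:,::-1];cv2.imwrite(f"pics/raw_{n}6.png",im)
x0,y0,w,h=(190,185,95,75)
cv2.imwrite(f"pics/{n}6.png",cv2.resize(im[y0:y0+h,x0:x0+w],None,fx=8,fy=8,interpolation=cv2.INTER_CUBIC))
```

```text
t 19.88 [0.5731 0.2076 0.0743] [-3.0894 -0.0037  1.7136] F [ 0.4707  0.4721 -0.4977] M [-0.0815  0.0798 -0.0088] op 0.0002
```

View pics/side6.png

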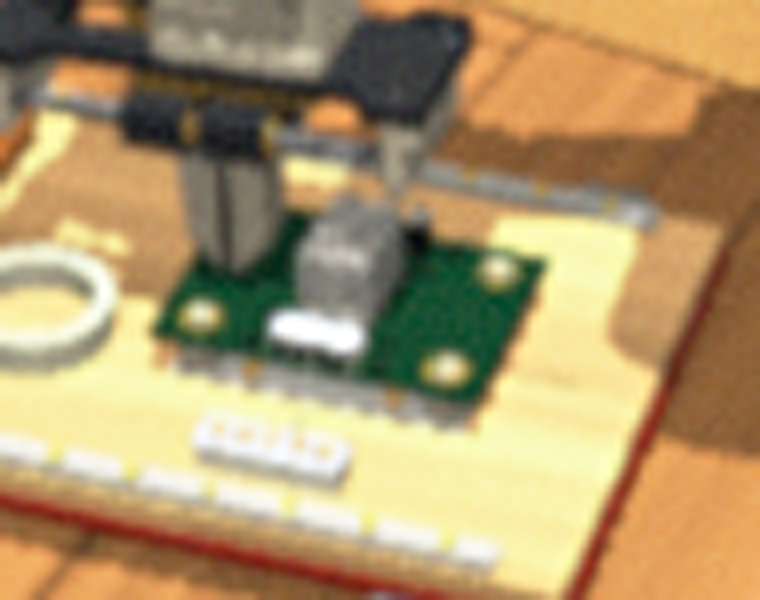

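>>> carry_out(targets=[[[0,0,0.004],0],[[0,0,0.003],0],[[0,0,0],0]])

```text
time: 20.3
tool_pos: [0.5736, 0.2078, 0.068]
tool_rot: [-3.092, -0.004, 1.714]
contact_force: [0.4, -0.8, 0.3]
opening: 0.0005
```

>>> carry_out(targets=[[[0,0,0.0015],0],[[0,0,0],0]])

```text
time: 20.55
tool_pos: [0.5737, 0.2078, 0.0667]
tool_rot: [-3.092, -0.004, 1.714]
contact_force: [0.8, -0.2, 0.4]
opening: 0.0007
```

>>> carry_out(targets=[[[0,0,0.0015],0],[[0,0,0],0]])

```text
time: 20.8
tool_pos: [0.5739, 0.2079, 0.0657]
tool_rot: [-3.093, -0.004, 1.714]
contact_force: [-0.4, 1.1, 0.9]
opening: 0.0004
```

>>> carry_out(targets=[[[0,0,0.0015],0],[[0,0,0],0]])

```text
time: 21.05
tool_pos: [0.574, 0.208, 0.0649]
tool_rot: [-3.094, -0.004, 1.714]
contact_force: [-1.3, -0.4, 1.8]
opening: 0.0004
```

>>> carry_out(targets=[[[0,0,0.0015],0],[[0,0,0],0]])

```text
time: 21.3
tool_pos: [0.5741, 0.2079, 0.0643]
tool_rot: [-3.095, -0.004, 1.714]
contact_force: [-1.9, -0.3, 3.4]
opening: 0.0007
```

>>> carry_out(targets=[[[0,0,0.0015],0],[[0,0,0],0]])

```text
time: 21.55
tool_pos: [0.5741, 0.208, 0.0638]
tool_rot: [-3.095, -0.004, 1.714]
contact_force: [-3.0, -1.8, 5.4]
opening: 0.0005
```

>>> carry_out(targets=[[[0,0,0.002],0],[[0,0,0.001],0]])

```text
time: 21.8
tool_pos: [0.5742, 0.208, 0.0627]
tool_rot: [-3.097, -0.004, 1.714]
contact_force: [-3.3, -0.5, 9.5]
opening: 0.0001
```

>>> carry_out(targets=[[[0,0,0.002],0],[[0,0,0.001],0]])

```text
time: 22.05
tool_pos: [0.5743, 0.2082, 0.0612]
tool_rot: [-3.098, -0.004, 1.714]
contact_force: [0.9, -0.8, -0.5]
opening: 0.0004
```

>>> carry_out(targets=[[[0,0,0.002],0],[[0,0,0.001],0]])

```text
time: 22.3
tool_pos: [0.5744, 0.2082, 0.0583]
tool_rot: [-3.099, -0.004, 1.714]
contact_force: [-2.6, -0.3, 10.1]
opening: 0.0006
```

>>> carry_out(targets=[[[0,0,0.0015],0],[[0,0,0],0]])

```text
time: 22.55
tool_pos: [0.5744, 0.2082, 0.0586]
tool_rot: [-3.099, -0.004, 1.714]
contact_force: [-1.9, -0.6, 6.5]
opening: 0.0004
```

Run:
```python
from plan import *
show()
n="side"
im=eyes.read_camera(n)[:,:,::-1];cv2.imwrite(f"pics/raw_{n}7.png",im)
x0,y0,w,h=(190,185,95,75)
cv2.imwrite(f"pics/{n}7.png",cv2.resize(im[y0:y0+h,x0:x0+w],None,fx=8,fy=8,interpolation=cv2.INTER_CUBIC))
```

```text
t 22.55 [0.5744 0.2082 0.0586] [-3.0994 -0.0042  1.7143] F [-1.9141 -0.632   6.504 ] M [-0.2232  0.5244 -0.0148] op 0.0004
```

View pics/side7.png

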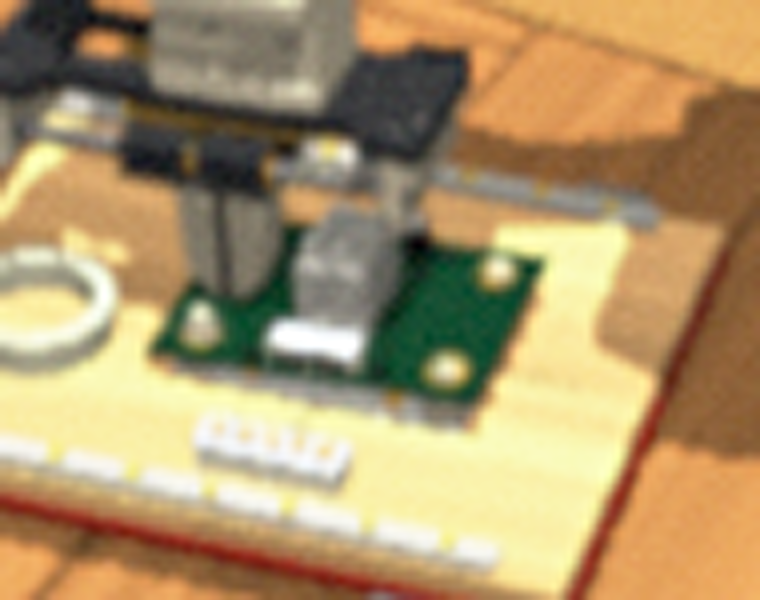

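>>> carry_out(targets=[[[0,0,-0.01],0],[[0,0,-0.02],0],[[0,0,-0.025],0],[[0,0,0],0]])

```text
time: 23.1
tool_pos: [0.5767, 0.2082, 0.1142]
tool_rot: [-3.098, -0.004, 1.714]
contact_force: [-0.3, 0.3, 0.0]
opening: 0.0004
```

Run:
```python
from plan import *
show();plan([(.5252-.0494,.2008-.0073,.114)],1.716,step=.02)
n="side"
im=eyes.read_camera(n)[:,:,::-1];cv2.imwrite(f"pics/raw_{n}8.png",im)
x0,y0,w,h=(190,185,95,75)
cv2.imwrite(f"pics/{n}8.png",cv2.resize(im[y0:y0+h,x0:x0+w],None,fx=8,fy=8,interpolation=cv2.INTER_CUBIC))
```

```text
t 23.1 [0.5767 0.2082 0.1142] [-3.0979 -0.0041  1.7141] F [-0.3225  0.2838  0.0028] M [-0.1083  0.0413  0.02  ] op 0.0004
[[[-0.0,-0.017,0.0008],-0.002],[[0.0,-0.017,0.0008],-0.0],[[0.0,-0.017,0.0008],-0.0],[[0.0,-0.017,0.0008],-0.0],[[0.0,-0.017,0.0008],-0.0],[[0.0,-0.017,0.0008],-0.0]]
```

View pics/side8.png

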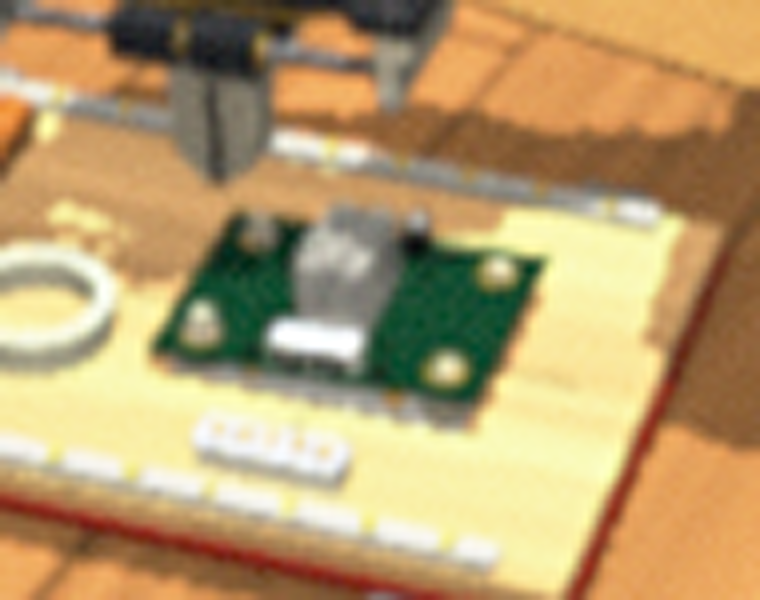

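Both b (200,322) and c (262,232) now stand tall through the board and have clicked. On to the -x side.

>>> carry_out(targets=[[[0,-0.017,0.001],0],[[0,-0.017,0.001],0],[[0,-0.017,0.001],0],[[0,-0.017,0.001],0],[[0,-0.017,0.001],0],[[0,-0.017,0.001],0],[[0,0,0],0]])

```text
time: 24.02
tool_pos: [0.4662, 0.1916, 0.102]
tool_rot: [-3.079, -0.002, 1.714]
contact_force: [0.4, -0.2, -0.7]
opening: 0.0004
```

```bash
python3 -c "
from plan import *
show();plan([(.5252-.0494,.2008-.0073,.074)],1.716,step=.012)"
```

```text
t 24.02 [0.4662 0.1916 0.102 ] [-3.0791 -0.0024  1.7137] F [ 0.3963 -0.1557 -0.6505] M [-0.1005  0.036  -0.0421] op 0.0004
[[[0.0002,0.0038,0.0091],-0.002],[[0.0002,0.0038,0.0091],-0.0],[[0.0002,0.0038,0.0091],-0.0]]
```

>>> carry_out(targets=[[[0,0.004,0.009],0],[[0,0.004,0.009],0],[[0,0.003,0.008],0],[[0,0,0],0]])

```text
time: 24.52
tool_pos: [0.4775, 0.193, 0.0716]
tool_rot: [-3.078, -0.002, 1.713]
contact_force: [-0.8, 0.5, 0.1]
opening: 0.0004
```

Run:
```python
from plan import *
show();plan([(.5252-.0494,.2008-.0073,.068)],1.716,step=.012)
n="side"
im=eyes.read_camera(n)[:,:,::-1];cv2.imwrite(f"pics/raw_{n}9.png",im)
x0,y0,w,h=(190,185,95,75)
cv2.imwrite(f"pics/{n}9.png",cv2.resize(im[y0:y0+h,x0:x0+w],None,fx=8,fy=8,interpolation=cv2.INTER_CUBIC))
```

```text
t 24.52 [0.4775 0.193  0.0716] [-3.078  -0.0023  1.7132] F [-0.8018  0.465   0.1094] M [-0.1013 -0.0301  0.0727] op 0.0004
[[[0.0007,-0.0013,0.0037],-0.003]]
```

View pics/side9.png

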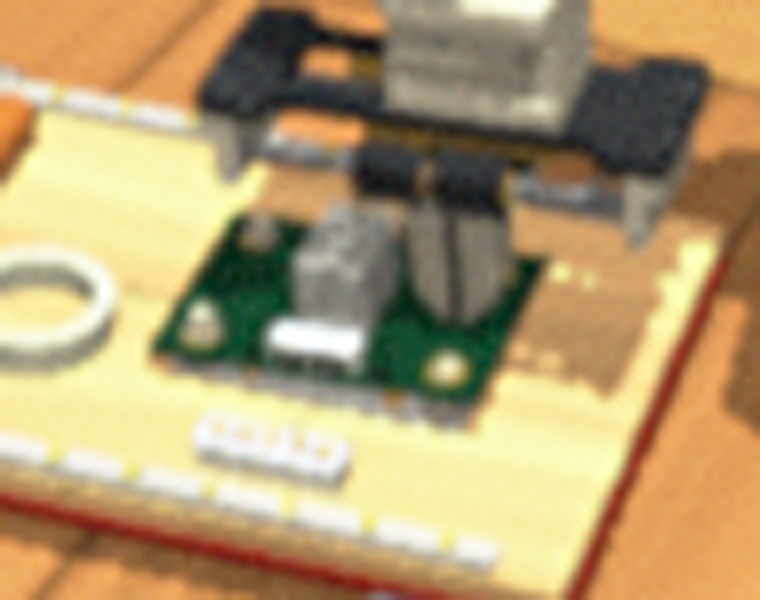

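>>> carry_out(targets=[[[0.001,-0.001,0.003],0],[[0,0,0.002],0],[[0,0,0],0]])

```text
time: 24.95
tool_pos: [0.4762, 0.194, 0.0672]
tool_rot: [-3.079, -0.002, 1.713]
contact_force: [-0.1, -0.3, -0.1]
opening: 0.0003
```

>>> carry_out(targets=[[[0,0,0.002],0],[[0,0,0.001],0]])

```text
time: 25.2
tool_pos: [0.4763, 0.1941, 0.0648]
tool_rot: [-3.081, -0.003, 1.713]
contact_force: [-0.7, -0.9, 5.7]
opening: 0.0003
```

>>> carry_out(targets=[[[0,0,0.002],0],[[0,0,0.001],0]])

```text
time: 25.45
tool_pos: [0.4763, 0.1942, 0.0632]
tool_rot: [-3.082, -0.003, 1.713]
contact_force: [-2.9, -1.2, 8.7]
opening: 0.0003
```

>>> carry_out(targets=[[[0,0,0.002],0],[[0,0,0.001],0]])

```text
time: 25.7
tool_pos: [0.4764, 0.1941, 0.0619]
tool_rot: [-3.083, -0.003, 1.714]
contact_force: [0.2, -0.1, 0.5]
opening: 0.0001
```

>>> carry_out(targets=[[[0,0,0.002],0],[[0,0,0.001],0]])

```text
time: 25.95
tool_pos: [0.4762, 0.1941, 0.0586]
tool_rot: [-3.083, -0.003, 1.714]
contact_force: [-0.3, -1.4, 2.8]
opening: 0.0007
```

>>> carry_out(targets=[[[0,0,0.0015],0],[[0,0,0.001],0]])

```text
time: 26.2
tool_pos: [0.4762, 0.1941, 0.0575]
tool_rot: [-3.084, -0.003, 1.714]
contact_force: [-4.2, -1.4, 13.4]
opening: 0.0005
```

>>> carry_out(targets=[[[0,0,0.001],0],[[0,0,0],0]])

```text
time: 26.45
tool_pos: [0.4762, 0.1941, 0.0583]
tool_rot: [-3.085, -0.003, 1.714]
contact_force: [-0.4, -0.7, 4.9]
opening: 0.0001
```

>>> carry_out(targets=[[[0,0,-0.005],0],[[0,0,-0.02],0],[[0,0,-0.03],0],[[0,0,-0.03],0],[[-0.03,-0.02,-0.02],0],[[-0.04,-0.02,0],0],[[-0.04,-0.02,0],0],[[-0.04,-0.02,0],0],[[0,0,0],0]])

```text
time: 27.58
tool_pos: [0.4237, 0.0308, 0.1705]
tool_rot: [-3.085, -0.002, 1.716]
contact_force: [-0.2, -0.8, 0.8]
opening: 0.0005
```

Run:
```python
from plan import *
show()
for n,(x0,y0,w,h) in (("side",(190,185,95,75)),("top",(160,110,90,120))):
    im=eyes.read_camera(n)[:,:,::-1];cv2.imwrite(f"pics/raw_{n}10.png",im);k=8 if n=="side" else 5
    cv2.imwrite(f"pics/{n}10.png",cv2.resize(im[y0:y0+h,x0:x0+w],None,fx=k,fy=k,interpolation=cv2.INTER_CUBIC))
```

```text
t 27.57 [0.4237 0.0308 0.1705] [-3.0848 -0.0015  1.7157] F [-0.1915 -0.8198  0.8234] M [-0.0839 -0.0111 -0.0311] op 0.0005
```

View pics/side10.png

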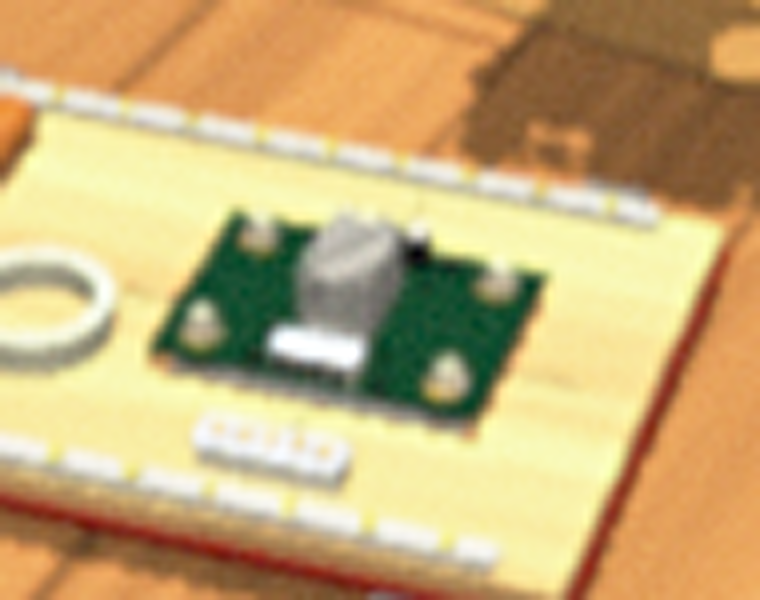

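View pics/top10.png

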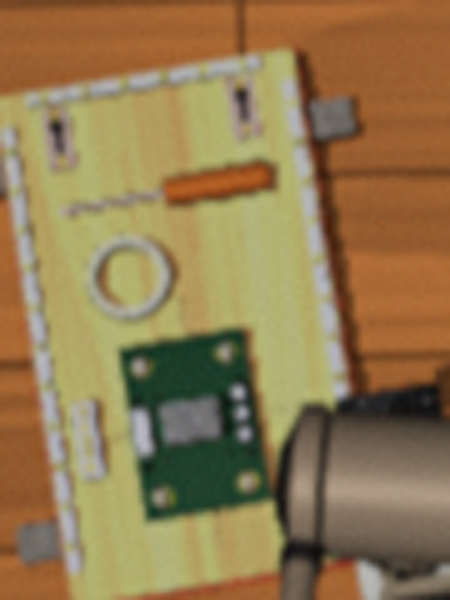

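All four points now stand through the board. I have plenty of time, so I'll touch the +x end once more to confirm it is home now that the board is level.

```bash
python3 -c "
from plan import *
show();plan([(.5746,.08,.15),(.5746,.2081,.12),(.5746,.2081,.068)],1.716,step=.04)"
```

```text
t 27.68 [0.4246 0.0327 0.1704] [-3.0855 -0.0021  1.7179] F [ 0.297   0.425  -0.0502] M [-0.0937 -0.0268  0.0385] op 0.0005
[[[0.0062,0.039,0.0029],0.002],[[0.0063,0.039,0.0029],-0.0],[[0.0063,0.039,0.0029],-0.0],[[0.0063,0.039,0.0029],-0.0],[[0.0317,0.0051,0.0073],-0.0],[[0.0317,0.0051,0.0073],-0.0],[[0.0317,0.0051,0.0073],-0.0],[[0.0317,0.0051,0.0073],-0.0],[[-0.0001,0.0015,0.026],-0.0],[[-0.0001,0.0015,0.026],-0.0]]
```

>>> carry_out(targets=[[[0.006,0.039,0.003],0],[[0.006,0.039,0.003],0],[[0.006,0.039,0.003],0],[[0.006,0.039,0.003],0],[[0.03,0.005,0.005],0],[[0.03,0.005,0.005],0],[[0.03,0.005,0.005],0],[[0.03,0.005,0.005],0],[[0,0,0],0]])

```text
time: 28.8
tool_pos: [0.5802, 0.2206, 0.1235]
tool_rot: [-3.084, -0.005, 1.731]
contact_force: [-0.1, 0.3, 0.1]
opening: 0.0007
```

```bash
python3 -c "
from plan import *
show();plan([(.5746,.2081,.066)],1.716,step=.015)"
```

```text
t 28.8 [0.5802 0.2206 0.1235] [-3.0842 -0.0048  1.7308] F [-0.0892  0.313   0.093 ] M [-0.1435 -0.0029 -0.068 ] op 0.0007
[[[-0.0029,-0.0011,0.0144],0.015],[[-0.0029,-0.001,0.0144],-0.0],[[-0.0029,-0.001,0.0144],-0.0],[[-0.0029,-0.001,0.0144],-0.0]]
```

>>> carry_out(targets=[[[-0.003,-0.001,0.014],0.015],[[-0.003,-0.001,0.014],0],[[-0.003,-0.001,0.014],0],[[-0.003,-0.001,0.01],0],[[0,0,0],0]])

```text
time: 29.42
tool_pos: [0.574, 0.2053, 0.0667]
tool_rot: [-3.081, -0.003, 1.714]
contact_force: [-0.0, 0.5, 0.4]
opening: 0.0005
```

```bash
python3 -c "
from plan import *
show()"
```

```text
t 29.43 [0.574  0.2053 0.0667] [-3.0813 -0.003   1.7135] F [-0.0391  0.5229  0.4126] M [-0.0578 -0.011   0.0025] op 0.0005
```

>>> carry_out(targets=[[[0.001,0,0.003],0],[[0,0,0.003],0],[[0,0,0],0]])

```text
time: 29.8
tool_pos: [0.5744, 0.2064, 0.0614]
tool_rot: [-3.083, -0.003, 1.713]
contact_force: [-0.7, -0.3, 0.3]
opening: 0.0004
```

>>> carry_out(targets=[[[0,0,0.0015],0],[[0,0,0],0]])

```text
time: 30.05
tool_pos: [0.5745, 0.2066, 0.0602]
tool_rot: [-3.084, -0.003, 1.713]
contact_force: [-0.4, 0.3, -0.9]
opening: -0.0001
```

>>> carry_out(targets=[[[0,0,0.0015],0],[[0,0,0.001],0]])

```text
time: 30.3
tool_pos: [0.5747, 0.2067, 0.0583]
tool_rot: [-3.085, -0.003, 1.713]
contact_force: [-1.3, -0.7, 5.5]
opening: 0.0006
```

>>> carry_out(targets=[[[0,0,0.0015],0],[[0,0,0.001],0]])

```text
time: 30.55
tool_pos: [0.5747, 0.2067, 0.0579]
tool_rot: [-3.086, -0.003, 1.714]
contact_force: [-3.7, 0.2, 9.4]
opening: 0.0006
```

>>> carry_out(targets=[[[0,0,-0.003],0],[[0,0,-0.02],0],[[0,0,-0.03],0],[[0,0,-0.03],0],[[-0.03,-0.01,-0.02],0],[[-0.04,-0.02,0],0],[[-0.04,-0.02,0],0],[[-0.04,-0.02,0],0],[[0,0,0],0],[[0,0,0],0]])

```text
time: 31.8
tool_pos: [0.5318, 0.0451, 0.1667]
tool_rot: [-3.087, -0.003, 1.715]
contact_force: [0.6, 0.2, -0.4]
opening: 0.0004
```

Run:
```python
from plan import *
show()
for n,(x0,y0,w,h) in (("side",(190,185,95,75)),("top",(60,70,360,200))):
    im=eyes.read_camera(n)[:,:,::-1];cv2.imwrite(f"pics/raw_{n}11.png",im);k=8 if n=="side" else 2.2
    cv2.imwrite(f"pics/{n}11.png",cv2.resize(im[y0:y0+h,x0:x0+w],None,fx=k,fy=k,interpolation=cv2.INTER_CUBIC))
```

```text
t 31.8 [0.5318 0.0451 0.1667] [-3.0871 -0.0029  1.7149] F [ 0.5516  0.2241 -0.4128] M [-0.0613  0.0048  0.0545] op 0.0004
```

View pics/side11.png

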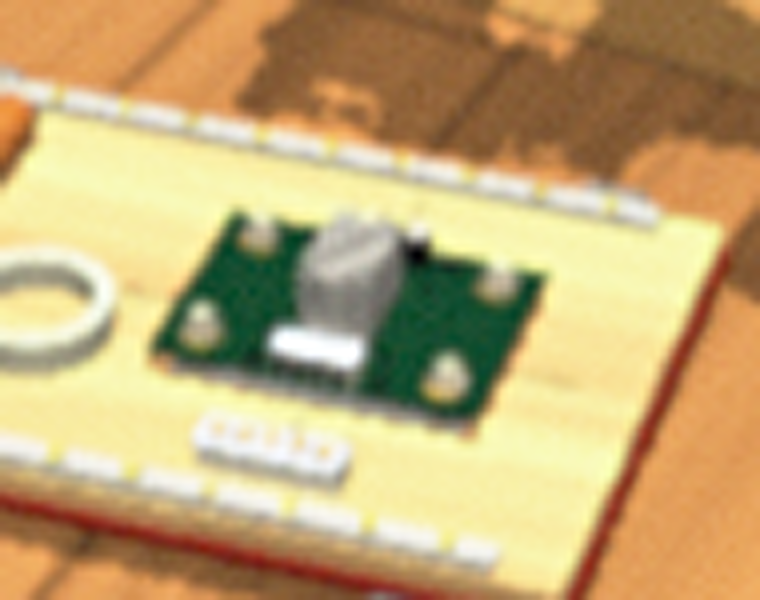

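View pics/top11.png

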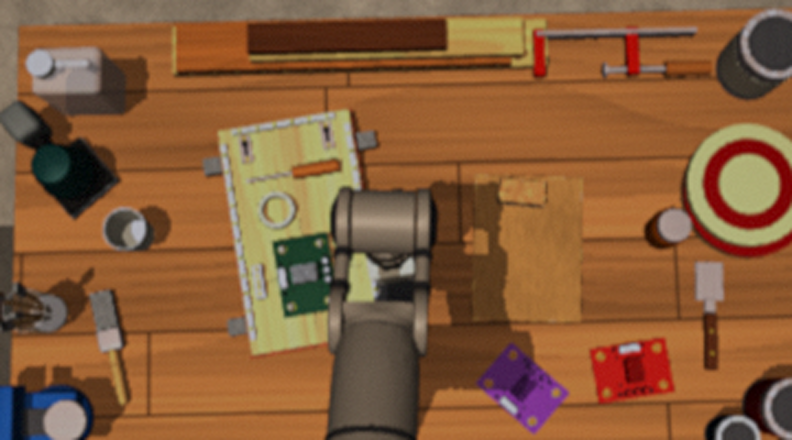

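The side view shows the board level, with all four heads through at (262,232), (200,322), (497,280) and (447,375). The white connector faces the terminal strip, and the top view shows everything else where it was. Handing in.

```bash
python3 -c "
from cell import order
print(order.hand_in())"
```

```text
the job is handed in; nothing more can be done
None
```

The driver board is on its four standoffs, fully home at both ends. The job was handed in at about 32 s of the 72 s allowed.

- **Placing:** I lifted the green board by its heat sink and lowered it until the points stood in its holes. I let it settle on the wings, with the white connector towards the terminal strip.
- **Pressing:** I pressed the +x end with closed fingers until it clicked, then the -x end. From the geometry, the board tipped by about 3.5 degrees at most. The highest force I read was about 13 N, but forces were only read at the end of each move.
- **Last checks:** Contact at both ends was at about 58 to 59 mm, against the stated 58.5 mm for home. The final pictures show all four heads through the board. The tools, the jars and the purple and red boards look undisturbed, and the arm is clear and touching nothing.
- **What disagreed:** The tool picked up a lean of about 3 degrees during the carry that I could not take out. The board was therefore held slightly tilted until I released it onto the wings. Camera resolution is about 3 mm, so the exact height of each corner rests on the press readings at the two ends.

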